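# Snap the push-button head back on the refilled pepper grinder

## Task

The clear pepper grinder has been refilled: take its steel push-button head out of the small white dish, thread it over the drive shaft standing up from the grinder, run it down the shaft on to the neck and press until it clicks fully home, with the grinder staying upright on the counter. Do not let up at the click: keep the gripper on the head and keep pressing it down with one to three kilos of push (10 to 30 N); the program finishes while still holding that press. Leave everything else where it stands, and do not hammer the acrylic.

Things in the scene. Friction and masses are not known exactly. Their poses are not given: they have to be found in the camera images.
- grinder: the open pepper grinder, loose on the counter, 0.36 to 0.53 kg: steel mill base 62 mm across, clear acrylic chamber 56 mm across with peppercorns, steel shoulder ring 80 mm up, then a hollow steel neck 38 mm across and 16 mm high with a chamfered top, and a drive shaft on the axis. Tips if pushed sideways at the top. Origin: centre of its underside; z up
- shoulder (a point): centre of the shoulder ring's top face, 80 mm above the grinder's origin, on the axis; z up the shaft. The head's skirt comes to rest here: home is when the head's origin is at this point
- shaft_tip (a point): tip of the grinder's round steel drive shaft: 8 mm thick, pointed, 124 mm above the grinder's origin (44 mm above the shoulder, 28 mm above the neck)
- catches (a point): point on the axis 88 mm above the grinder's origin, level with four sprung ball catches that stand 4 mm out of the neck. The head's lip meets them 9 mm above home; the push needed rises to about 8 to 12 N, then drops suddenly about 4 mm above home (the click)
- head: the grinder's motor head, loose, standing skirt down in the white dish: an upright steel cylinder 56 mm across and 58 mm tall, 0.15 to 0.22 kg, with a black band and on top a round grey push button (22 mm across, 5 mm proud, 3 mm of spring travel, about 6 N). Open underneath: skirt 48 mm inside, snap lip 41 mm inside. Any yaw fits. Origin: centre of its underside; z up
- grip (a point): point on the head's axis 40 mm above its origin, a good height to grip the head
- socket (a point): mouth of the drive socket in the head, on its axis 18 mm above its origin: a funnel 20 mm wide narrowing over 8 mm to a 10 mm wide socket that runs 22 mm on up and slides down the 8 mm shaft. The shaft tip enters the funnel when the head's origin is 26 mm above the shoulder and guides the head within 1 mm from 18 mm above it
- dish: small white ceramic dish, 112 mm across and 18 mm high, inner floor 6 mm thick, on which the head stands within 12 mm of the middle. Origin: centre of its underside
- table: the black quartz counter, top at z = 0; it feels the weight of the grinder and head (5 to 7.5 N) plus the push
- tumbler: empty steel tumbler, 75 mm across, 101 mm tall, loose. Origin: centre of its underside
- jar: closed glass jar with a steel lid, 70 mm across, 115 mm tall, loose. Origin: centre of its underside
- katori: small empty steel bowl, 92 mm across, 42 mm tall, loose. Origin: centre of its underside
- salt: white ceramic salt shaker, 42 mm across, 82 mm tall, loose. Origin: centre of its underside
- tawa: flat steel tawa, 250 mm across, 20 mm high, with a black handle along its x axis to 285 mm from the middle and 41 mm high. Origin: centre of its underside
- turner: flat bamboo turner lying on the counter, 312 mm long along its x axis, 66 mm wide, 7 mm thick. Origin: on its underside, near the middle
Not all that is in view belongs to the job. There is more than one size of the dish; the one meant has the size given above.

How it is judged:
By the outcome, as a careful person would: the job done as asked, in the order asked, and still so for the second after the job is handed in, while the arm keeps its last pose, push and grip.
It also fails if it takes over 51 s, if anything falls off the work surface, if the arm or the gripper's body presses on something with over 40 N, if the wrist force passes 120 N, or if a joint passes its speed limit or range.

## Robot

A 6-joint arm with a two-finger parallel gripper is mounted at the origin on the work surface. World frame = base frame: x ahead of the robot, y to its left, z up, the work surface at z = 0. Lengths are in m, angles in rad, forces in N, time in s.
With the tool pointing down it reaches from about 0.3 to 0.775 m from the base axis. Payload 14.6 kg.
Tool frame: the origin (TCP) lies at the very end of the fingers, on their centre line; the grasp point (between the pads) lies 19 mm behind it (bot.hold_point_z is the distance from the TCP to the grasp point, in m); z points along the fingers, y is the line along which they close (so a half turn about z gives the same grasp; the last joint's range is limited). The gripper opens to 85 mm and grips with 20 to 120 N. Pads are 22 mm wide; open, the fingers measure 114 mm over their backs; the gripper's body (76 mm by 85 mm) begins 54 mm behind the grasp point. The pads swing forward as they close: fully open they stand 13 mm farther back than shut.
Start: joints at [1.074, 0.3, 1.521, -0, 1.321, -0.067], TCP at [0.229, 0.5, 0.197] pointing down, gripper open.
Joint ranges: [-3.03, 3.03], [-0.79, 2.21], [0.23, 2.52], [-1.04, 4.18], [0, 3.07], [-2.55, 2.55]. Speed limits (rad/s): [2.22, 2.22, 2.57, 3.14, 3.14, 3.14].

## Interface

Orientations are given as [roll, pitch, yaw] about the fixed x, y, z axes, in that order (R = Rz(yaw) Ry(pitch) Rx(roll)).
In Python, from plant import bot, eyes, order gives the robot as it stands.
- The arm moves only by the tool arm_command, never from a script. Its argument "increments" is a list of rows, each a list of 5 numbers: the opening, from 0 (shut) to 1 (fully open), then the shift along the world's x, y, z in cm, then the turn about the world's z in rad. A call has 1 to 5 rows; each row shifts and turns the commanded pose from where the row before left it; what a row does not reach is not made up. A row lasts 1/10 s, in which the tool goes at most 50 mm and 8.59 degrees, less where a joint would pass 70% of its speed; a pose out of reach is approached as far as the arm can. A call with a gripper value outside its range is refused whole. The fingers move at their own pace and stop on an object; "squeeze" is the grip in N (left out, the last holds). Time passes only in rows, so rows that do not move let the fingers close. It gives the time, the measured TCP pose, the force, the opening and the grip force at its end, in the units of the state.
- bot.get_obs(): the state, without advancing time (a new reading comes with each control period).
- eyes.capture(name): name is "scene" or "side" or "wrist"; returns a dict with "image" (400x640x3 uint8, red, green, blue), "K" (3x3 intrinsics, pixels), "R" (3x3) and "t" (3): a world point X has camera coordinates R X + t; the wrist camera has in their place "T_tool_cam" (4x4, takes a point from camera to tool coordinates, whose origin is the TCP and whose axes are the flange's). Camera axes: x right, y down, z forward; pixel columns grow to the right and rows downward; lengths in m; the calibration is good to about 2 mm. A picture is of the moment at which its call begins: read the wrist's pose just before it. There is no depth.
- order.finish_job(): hands the job in; it is judged then, once.
The state is a dict: "t": time; "qpos": joint angles; "qvel": joint speeds; "joint_efforts": joint torques, N m; "position": TCP position; "eef_rot": TCP orientation; "ft_force": force on the tool from outside, world axes, zero at the start; "torque": the same for the moment, N m; "opening": finger opening in m; "grasp_force": force on a finger pad.
Only numpy, scipy, OpenCV 4.12 (cv2) and the standard library are available. Lean on these libraries where they do the work, as an engineer would, in place of code of your own. Each camera call takes 0.05 s, during which the arm holds its last target. There are 200 camera calls.

## Working session

There is one attempt and no reset: what is moved stays moved. The work goes in short steps, Python scripts to look and compute and a tool call to move; the robot and the scene stay as the last step left them, time stands still between calls to the robot, and variables do not carry over. Pictures are saved under pics/ and viewed, at most 10 in all, crops included, and the job is handed in when it is done.

Besides the shell and the picture viewer there is one more tool, called after ">>>" as name([rows], argument=value, ...), one row to a line, values as JSON. arm_command: Moves the arm, as the interface text tells. Its arguments: {"type":"object","properties":{"increments":{"type":"array"},"squeeze":{"type":"number"}},"required":["increments"]}

```bash
mkdir -p pics; cat > h.py <<'E'
import numpy as np, cv2
from plant import bot, eyes, order
def cap(n, f):
    c=eyes.capture(n); cv2.imwrite(f'pics/{f}.png', c['image'][:,:,::-1]); np.savez(f'pics/{f}.npz', **{k:v for k,v in c.items()}); return c
E
python3 - <<'E'
from h import *
o=bot.get_obs(); print({k:np.round(v,3) for k,v in o.items()}, bot.hold_point_z)
for n in('scene','side'):
    c=cap(n,n+'0'); print(n,np.round(c['K'],1).tolist(),np.round(-c['R'].T@c['t'],3),np.round(c['R'],2).tolist())
E
```

```text
{'t': np.float64(0.0), 'qpos': array([ 1.074,  0.3  ,  1.522, -0.   ,  1.321, -0.067]), 'qvel': array([ 0.   , -0.001,  0.   , -0.001,  0.001,  0.   ]), 'joint_efforts': array([-2.0000e-03, -5.4352e+01, -3.6178e+01, -0.0000e+00,  4.0000e-03,
        0.0000e+00]), 'position': array([0.229, 0.5  , 0.196]), 'eef_rot': array([-3.14 , -0.   ,  2.712]), 'ft_force': array([-0.126, -0.92 ,  0.011]), 'torque': array([ 0.02 ,  0.002, -0.041]), 'grasp_force': np.float64(0.0), 'opening': np.float64(0.085)} 0.0187
scene [[414.7, 0.0, 321.7], [0.0, 414.7, 192.2], [0.0, 0.0, 1.0]] [ 1.46  -0.497  0.904] [[0.47, 0.88, 0.0], [0.54, -0.29, -0.79], [-0.69, 0.37, -0.62]]
side [[482.3, 0.0, 324.9], [0.0, 482.3, 197.4], [0.0, 0.0, 1.0]] [-0.307  1.09   1.092] [[-0.78, -0.62, 0.01], [-0.36, 0.44, -0.82], [0.5, -0.65, -0.57]]
```

View pics/scene0.png

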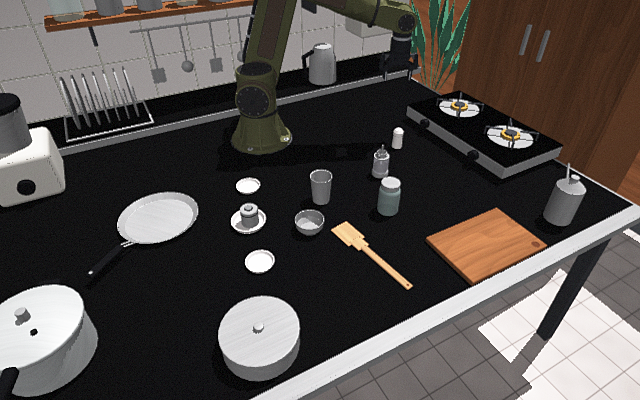

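View pics/side0.png

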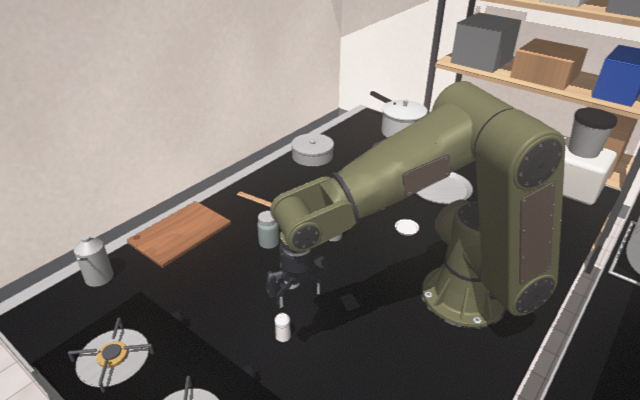

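The scene view shows three white dishes, at (248,185), (248,217) and (260,261). Only the one at (248,217) holds a banded cylinder. The grinder candidate, with a shaft, is at (381,163), the white salt shaker at (398,138), the jar at (389,197) and the tumbler at (320,187). The arm blocks most of the side view. I'll enlarge both candidates and get rough positions.

```bash
cat >> h.py <<'E'
def ray(c,uv):
    K,R,t=c['K'],c['R'],c['t']; d=R.T@np.linalg.inv(K)@np.array([uv[0],uv[1],1.]); return -R.T@t, d/np.linalg.norm(d)
def onz(c,uv,z):
    o,d=ray(c,uv); return o+d*(z-o[2])/d[2]
def wristcam(o,c):
    from scipy.spatial.transform import Rotation as Ro
    T=np.eye(4); T[:3,:3]=Ro.from_euler('xyz',o['eef_rot']).as_matrix(); T[:3,3]=o['position']
    M=np.linalg.inv(T@c['T_tool_cam']); return dict(K=c['K'],R=M[:3,:3],t=M[:3,3],image=c['image'])
def tri(rays):
    A=sum(np.eye(3)-np.outer(d,d) for o,d in rays); b=sum((np.eye(3)-np.outer(d,d))@o for o,d in rays); return np.linalg.solve(A,b)
E
python3 - <<'E'
from h import *
c=dict(np.load('pics/scene0.npz')); im=c['image'][:,:,::-1]
a=cv2.resize(im[165:280,215:305],None,fx=4.4,fy=4.4,interpolation=cv2.INTER_CUBIC)
b=cv2.resize(im[120:220,350:415],None,fx=5,fy=5,interpolation=cv2.INTER_CUBIC)[:506]
p=np.zeros((506,a.shape[1]+b.shape[1],3),np.uint8);p[:a.shape[0],:a.shape[1]]=a;p[:b.shape[0],a.shape[1]:]=b
cv2.imwrite('pics/crop1.png',p);print(p.shape)
for n,u,z in(('dish1',(248,186),.018),('dish2',(248,220),.018),('dish3',(260,262),.018),('head top',(249,209),.064),('grinder base',(380,174),0),('grinder tip',(382,148),.124),('salt',(397,147),0),('jar',(388,211),0),('tumbler',(321,202),0),('katori',(309,228),0)): print(n,onz(c,u,z).round(3))
# dish widths
hsv=cv2.cvtColor(c['image'],cv2.COLOR_RGB2HSV); m=((hsv[...,1]<30)&(hsv[...,2]>170)).astype(np.uint8)
n,l,s,ce=cv2.connectedComponentsWithStats(m)
for i in range(1,n):
    if s[i,4]>40 and 220<ce[i,0]<420 and 110<ce[i,1]<290: 
        x,y,w,h,A=s[i]; L=onz(c,(x,y+h/2),.018);Rr=onz(c,(x+w,y+h/2),.018); print(s[i],ce[i].round(1),'width',np.linalg.norm(L-Rr).round(3))
print(c['T_tool_cam'] if 'T_tool_cam' in c else '')
E
```

```text
(506, 721, 3)
dish1 [ 0.313 -0.173  0.018]
dish2 [ 0.483 -0.236  0.018]
dish3 [ 0.668 -0.269  0.018]
head top [ 0.486 -0.229  0.064]
grinder base [0.454 0.294 0.   ]
grinder tip [0.465 0.281 0.124]
salt [0.33  0.464 0.   ]
jar [0.642 0.196 0.   ]
tumbler [0.494 0.022 0.   ]
katori [ 0.59  -0.073  0.   ]
[394 127  10   7  49] [398.3 130.6] width 0.043
[382 177  18  11 165] [390.6 182.1] width 0.064
[236 178  24  15 279] [247.3 185. ] width 0.085
[231 204  35  28 395] [247.5 217.3] width 0.112
[295 218  28  12 164] [306.3 223.9] width 0.088
[245 250  30  23 514] [259.1 260.6] width 0.086
```

View pics/crop1.png

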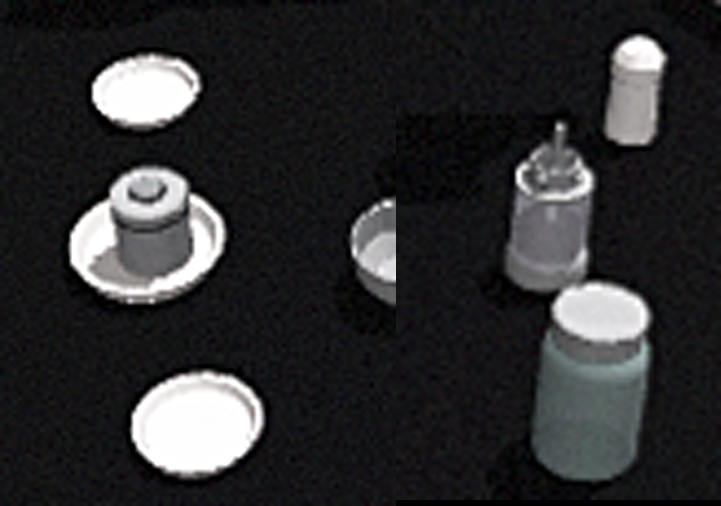

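Candidates:
- **Dishes:** (248,185) measures 85 mm, (248,217) 112 mm and (260,261) 86 mm. The one at (248,217) has the stated size and holds the black-banded head with its button, so it's the one meant.
- **Grinder:** the clear one with the bare shaft, tip at about (382,145). The crop confirms it. The closed jar at (389,197) and the salt shaker don't fit the description.

I'll move above the grinder to get wrist views.

>>> arm_command([
  [1,2,-2,3,0],
  [1,3,-3,4,0],
  [1,3,-3,4,0],
  [1,3,-3,3,0],
  [1,2,-2,0,0],
])

```text
t: 0.6
position: [0.3514, 0.3786, 0.3279]
eef_rot: [3.136, 0.002, 2.711]
ft_force: [0.5, 0.9, -0.4]
opening: 0.0852
grasp_force: 0.0
```

```bash
python3 - <<'E'
from h import *
o=bot.get_obs(); c=cap('wrist','w1'); print(o['t'],o['position'].round(4),o['eef_rot'].round(3),c['T_tool_cam'].round(3).tolist(),c['K'][0,0])
w=wristcam(o,c)
for X in ([.465,.281,.124],[.454,.294,0]): p=w['R']@X+w['t']; p=w['K']@p; print(p[:2]/p[2])
E
```

```text
0.6 [0.3514 0.3786 0.3279] [3.136e+00 2.000e-03 2.711e+00] [[-0.001, -0.946, -0.325, 0.083], [1.0, -0.001, -0.0, 0.0], [-0.0, -0.325, 0.946, -0.177], [0.0, 0.0, 0.0, 1.0]] 345.7047671540405
[286.41346339 278.86322922]
[297.47497563 229.17307286]
```

View pics/w1.png

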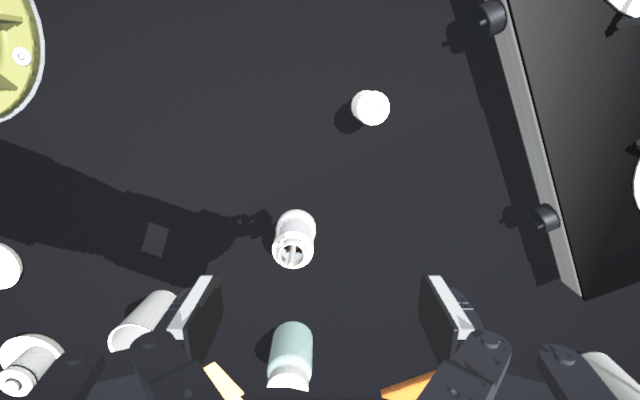

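The wrist view shows the grinder at about (294,245), with its shaft running down to about (295,265). The salt shaker is at (370,107), the jar at (291,350), the tumbler at (140,320) and the head in its dish at (20,380). Next is a second, closer view of the grinder from an offset position.

>>> arm_command([
  [1,-1,-3,-2,0],
  [1,-1,-3,-2,0],
  [1,-1,-2,-2,0],
  [1,0,0,0,0],
  [1,0,0,0,0],
])

```text
t: 1.15
position: [0.3196, 0.2997, 0.2644]
eef_rot: [3.141, 0.0, 2.711]
ft_force: [-0.3, -0.1, 0.4]
opening: 0.0851
grasp_force: 0.0
```

```bash
python3 - <<'E'
from h import *
o1=dict(position=np.array([.3514,.3786,.3279]),eef_rot=np.array([3.136,.002,2.711]))
o=bot.get_obs(); c=cap('wrist','w2'); print(o['t'],o['position'].round(4),o['eef_rot'].round(4),np.abs(o['qvel']).max())
np.savez('pics/w2o.npz',**o)
w=wristcam(o,c)
def pr(X): p=w['K']@(w['R']@X+w['t']); return p[:2]/p[2]
q=pr([.46,.287,.1]);print(q)
x,y=int(q[0]),int(q[1]); im=c['image'][:,:,::-1]
x0,y0=max(0,x-60),max(0,y-60); p=cv2.resize(im[y0:y0+110,x0:x0+120],None,fx=5,fy=5,interpolation=cv2.INTER_CUBIC)
cv2.imwrite('pics/w2c.png',p);print(x0,y0)
E
```

```text
1.15 [0.3196 0.2997 0.2644] [3.1413e+00 1.0000e-04 2.7114e+00] 0.04053803784591738
[361.34903808 288.79301713]
301 228
```

View pics/w2c.png

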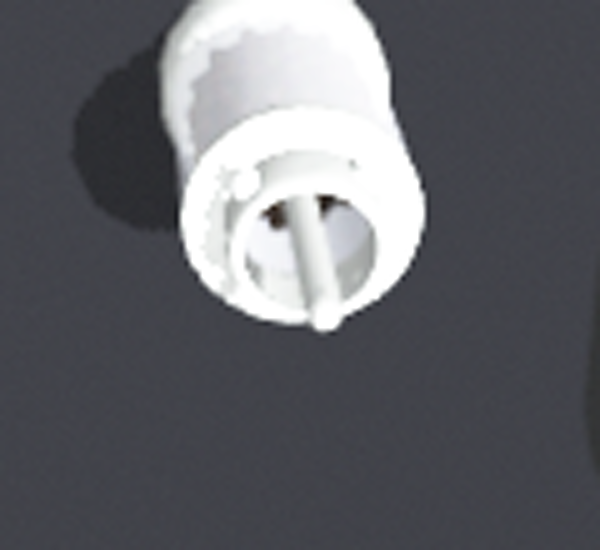

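The crop shows the grinder upright, shaft tip at about (325,322), which is pixel (366,292.4). The neck bore's centre is at about (309,250), pixel (362.8,278), and the shoulder ring's outer ellipse is centred at about (302,213). I'll triangulate the tip against the scene view.

```bash
python3 - <<'E'
from h import *
s=dict(np.load('pics/scene0.npz')); o=dict(np.load('pics/w2o.npz')); w=wristcam(o,dict(np.load('pics/w2.npz')))
o1=dict(position=np.array([.3514,.3786,.3279]),eef_rot=np.array([3.136,.002,2.711])); c1=dict(np.load('pics/w1.npz')); w1=wristcam(o1,c1)
t=tri([ray(w,(366,292)),ray(s,(382.8,145))]); print('tip w2+scene',t.round(4))
print('tip on z.124',onz(w,(366,292),.124).round(4),onz(s,(382.8,145),.124).round(4))
print('neck on .096',onz(w,(362.8,278),.096).round(4),'ring on .080',onz(w,(361.5,270.8),.080).round(4))
# outline of grinder in both wrist views: bright blob
for nm,c,w_ in(('w1',c1,w1),('w2',dict(np.load('pics/w2.npz')),w)):
    g=cv2.cvtColor(c['image'],cv2.COLOR_RGB2GRAY); n,l,st,ce=cv2.connectedComponentsWithStats((g>130).astype(np.uint8))
    p=w_['K']@(w_['R']@np.array([.46,.287,.1])+w_['t']); p=p[:2]/p[2]
    i=1+np.argmin([np.linalg.norm(q-p) if a>150 else 999 for q,a in zip(ce[1:],st[1:,4])]); print(nm,st[i],ce[i].round(1),p.round(1))
    ys,xs=np.where(l==i); k=ys>=ys.max()-1; print('lowest px',xs[k].mean(),ys.max())
E
```

```text
tip w2+scene [0.4505 0.294  0.1247]
tip on z.124 [0.4505 0.2933 0.124 ] [0.4498 0.2954 0.124 ]
neck on .096 [0.4501 0.2933 0.096 ] ring on .080 [0.4501 0.2937 0.08  ]
w1 [ 272  209   44   60 2078] [294.2 238.9] [290.3 264.7]
lowest px 293.0 268
w2 [ 333  222   53   72 2867] [358.3 257.6] [361.3 288.8]
lowest px 363.1111111111111 293
```

>>> arm_command([
  [1,1,-3,1,0],
  [1,1,-5,1,0],
  [1,1,-5,0,0],
  [1,1,-5,0,0],
  [1,0,-5,0,0],
])

```text
t: 1.7
position: [0.3597, 0.0721, 0.2844]
eef_rot: [3.141, 0.001, 2.713]
ft_force: [1.8, -0.2, -0.1]
opening: 0.0854
grasp_force: 0.0
```

>>> arm_command([
  [1,0,-5,0,0],
  [1,0,-5,0,0],
  [1,0,-5,0,0],
  [1,0,-3,0,0],
  [1,0,0,0,0],
])

```text
t: 2.2
position: [0.3593, -0.1093, 0.2842]
eef_rot: [-3.141, 0.001, 2.708]
ft_force: [0.0, 0.2, -1.0]
opening: 0.0857
grasp_force: 0.0
```

```bash
python3 - <<'E'
from h import *
o=bot.get_obs(); c=cap('wrist','w3'); print(o['t'],o['position'].round(4),o['eef_rot'].round(4),np.abs(o['qvel']).max(),o['qpos'].round(2))
np.savez('pics/w3o.npz',**o); w=wristcam(o,c)
p=w['K']@(w['R']@np.array([.486,-.229,.064])+w['t']); print(p[:2]/p[2])
E
```

```text
2.2 [ 0.3593 -0.1093  0.2842] [-3.1412e+00  5.0000e-04  2.7081e+00] 0.08683285178210648 [-0.39 -0.16  1.81 -0.    1.49 -1.53]
[278.16530675 286.85592306]
```

View pics/w3.png

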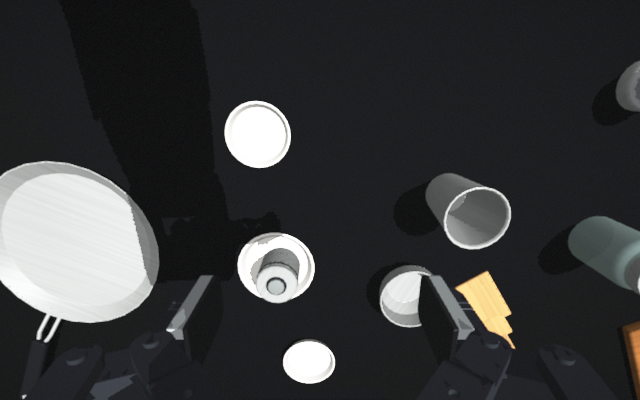

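The wrist view shows the head's button at about (277,286) in the dish centred at about (276,266). The small dishes are at (258,134) and (309,361), the katori at (408,296) and the tumbler at (475,215). The grinder axis comes out at (0.4503, 0.2936), with the tip at 0.1247 against 0.124 given, and it is upright. Now I'll triangulate the head.

>>> arm_command([
  [1,2,-2,-2,0],
  [1,3,-3,-3,0],
  [1,2,-2,-2,0],
  [1,0,0,0,0],
  [1,0,0,0,0],
])

```text
t: 2.75
position: [0.4281, -0.1744, 0.2148]
eef_rot: [3.141, -0.001, 2.713]
ft_force: [-0.1, -0.0, 0.6]
opening: 0.0855
grasp_force: 0.0
```

```bash
python3 - <<'E'
from h import *
s=dict(np.load('pics/scene0.npz')); o3=dict(np.load('pics/w3o.npz')); w3=wristcam(o3,dict(np.load('pics/w3.npz')))
t=tri([ray(w3,(277,286)),ray(s,(248.2,207.7))]); print('button w3+scene',t.round(4), onz(w3,(277,286),.064).round(4))
o=bot.get_obs(); c=cap('wrist','w4'); np.savez('pics/w4o.npz',**o); print(o['t'],o['position'].round(4),o['eef_rot'].round(4))
w=wristcam(o,c); p=w['K']@(w['R']@t+w['t']); p=p[:2]/p[2]; print(p)
x0,y0=int(p[0])-70,min(int(p[1])-70,290); im=c['image'][:,:,::-1]
q=cv2.resize(im[y0:y0+110,x0:x0+140],None,fx=5,fy=5,interpolation=cv2.INTER_CUBIC); cv2.imwrite('pics/w4c.png',q); print(x0,y0)
E
```

```text
button w3+scene [ 0.4827 -0.2293  0.0667] [ 0.4842 -0.2298  0.064 ]
2.75 [ 0.4281 -0.1744  0.2148] [ 3.1414e+00 -9.0000e-04  2.7129e+00]
[293.69883764 246.95416085]
223 176
```

View pics/w4c.png

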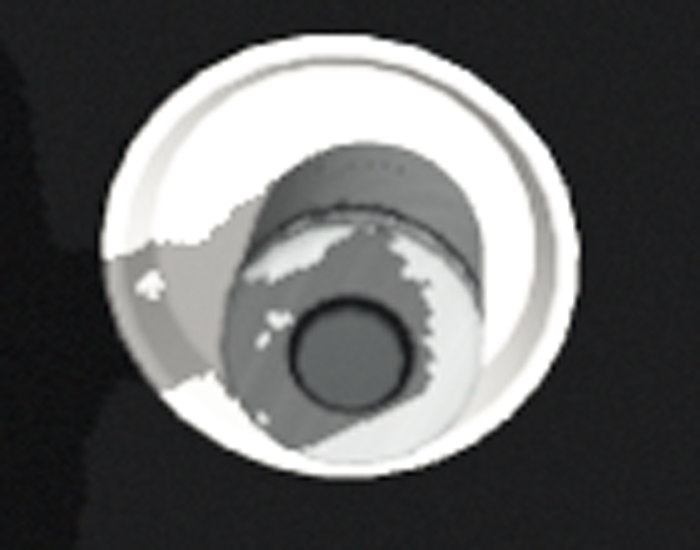

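The crop shows the head standing upright in the dish. Its button is centred at about (351,356), pixel (293.2,247.2), and its top disc spans x 222 to 482.

```bash
python3 - <<'E'
from h import *
s=dict(np.load('pics/scene0.npz'))
w3,w4=[wristcam(dict(np.load(f'pics/{k}o.npz')),dict(np.load(f'pics/{k}.npz'))) for k in('w3','w4')]
u=(293.2,247.2)
print('w3+w4',tri([ray(w3,(277,286)),ray(w4,u)]).round(4),'all',tri([ray(w3,(277,286)),ray(w4,u),ray(s,(248.2,207.7))]).round(4))
for z in(.064,.069): print(z,onz(w4,u,z).round(4),onz(w3,(277,286),z).round(4))
L,R=onz(w4,(223+222/5,246),.061),onz(w4,(223+482/5,246),.061); print('dia',np.linalg.norm(L-R))
B=onz(w4,(292,176+465/5),.061); T=onz(w4,(293,176+230/5),.061); print((B+T)/2,np.linalg.norm(B-T))
print('TCP',bot.get_obs()['position'].round(4))
E
```

```text
w3+w4 [ 0.4851 -0.2311  0.0615] all [ 0.4827 -0.2295  0.0667]
0.064 [ 0.4838 -0.2306  0.064 ] [ 0.4842 -0.2298  0.064 ]
0.069 [ 0.4818 -0.2293  0.069 ] [ 0.4817 -0.2278  0.069 ]
dia 0.05473928258537531
[ 0.48349261 -0.23157411  0.061     ] 0.05444201264805618
TCP [ 0.4281 -0.1744  0.2155]
```

Head axis at (0.484, -0.2303), top near z 0.064, measured diameter 55 mm. That agrees with the text, so I'll descend to grip it.

>>> arm_command([
  [1,2,-2,-2,0],
  [1,3,-3,-3,0],
  [1,0.6,-0.6,-3,0],
  [1,0,0,-2,0],
  [1,0,0,0,0],
])

```text
t: 3.3
position: [0.4819, -0.229, 0.1148]
eef_rot: [3.141, -0.003, 2.713]
ft_force: [-0.3, 0.6, 0.6]
opening: 0.0854
grasp_force: 0.0
```

```bash
python3 - <<'E'
from h import *
o=bot.get_obs();print(o['position'].round(4),o['eef_rot'].round(3))
E
```

```text
[ 0.4819 -0.229   0.1148] [ 3.141e+00 -3.000e-03  2.713e+00]
```

>>> arm_command([
  [1,0.1,-0.1,-2.5,0],
  [1,0,0,-3,0],
  [1,0,0,-2.5,0],
  [1,0,0,-1,0],
  [1,0,0,0,0],
])

```text
t: 3.8
position: [0.4838, -0.2309, 0.0268]
eef_rot: [3.142, 0.0, 2.712]
ft_force: [-0.5, -0.6, -0.0]
opening: 0.0853
grasp_force: 0.0
```

>>> arm_command([
  [1,0,0,0,0],
  [1,0,0,0,0],
])

```text
t: 4.0
position: [0.4843, -0.2316, 0.0277]
eef_rot: [-3.141, 0.003, 2.712]
ft_force: [-0.0, -0.1, 0.1]
opening: 0.0851
grasp_force: 0.0
```

>>> arm_command([
  [1,0,0.05,-0.3,0],
  [0.3,0,0,0,0],
  [0.3,0,0,0,0],
  [0.3,0,0,0,0],
  [0.3,0,0,0,0],
], squeeze=30)

```text
t: 4.5
position: [0.4862, -0.2327, 0.0271]
eef_rot: [-3.14, 0.008, 2.712]
ft_force: [-4.0, 2.9, 63.9]
opening: 0.043
grasp_force: 30.5
```

>>> arm_command([
  [0.3,0,0,0,0],
  [0.3,0,0,0,0],
  [0.3,0,0,0,0],
  [0.3,0,0,0,0],
  [0.3,0,0,0,0],
], squeeze=80)

```text
t: 5.0
position: [0.4871, -0.2334, 0.0287]
eef_rot: [-3.139, 0.012, 2.712]
ft_force: [-5.8, 0.5, 50.5]
opening: 0.0352
grasp_force: 89.0
```

The opening is 35 mm where the head is 56 mm, and there is a large upward force. That is not a clean grip, so I'll look before doing anything else.

```bash
python3 - <<'E'
from h import *
o=bot.get_obs();print({k:np.round(v,3) for k,v in o.items()})
a=cap('scene','s5')['image']; b=cap('wrist','w5')['image'];d=cap('side','d5')['image']
A=cv2.resize(a[130:280,200:350],(400,400),interpolation=cv2.INTER_CUBIC)
B=b[150:400,120:520]; B=cv2.resize(B,(400,250)); 
D=cv2.resize(d[100:300,300:500],(300,300))
p=np.zeros((600,800,3),np.uint8);p[:400,:400]=A;p[:250,400:]=B;p[280:580,400:700]=D
cv2.imwrite('pics/comp5.png',p[:,:,::-1])
E
```

```text
{'t': np.float64(5.0), 'qpos': array([-0.514,  0.472,  1.711, -0.002,  0.947, -1.655]), 'qvel': array([-0.   , -0.   ,  0.001,  0.001, -0.001, -0.   ]), 'joint_efforts': array([  1.027, -30.861, -14.573,   1.474,  -1.145,  -0.078]), 'position': array([ 0.487, -0.233,  0.029]), 'eef_rot': array([-3.139,  0.012,  2.712]), 'ft_force': array([-5.823,  0.461, 50.503]), 'torque': array([-1.077,  1.568, -0.043]), 'grasp_force': np.float64(89.047), 'opening': np.float64(0.035)}
```

View pics/comp5.png

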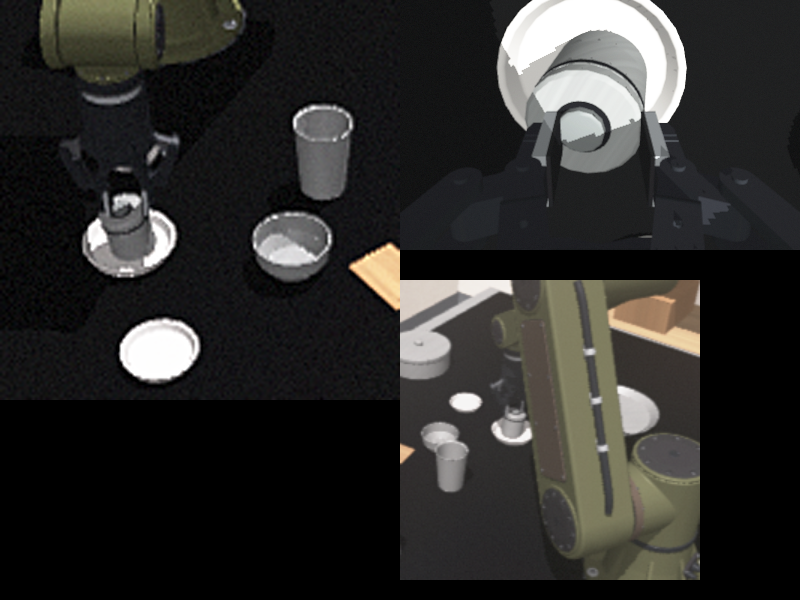

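The fingers closed on top of the head instead of around it. In the scene crop both tips end at the head's top rim, about 35 mm apart. In the wrist crop the tips sit at about (548,112) and (650,112) over the top disc, whose button is at (583,130). So the fingertips really end about 30 mm short of the reported TCP. I'll back off, open and re-measure.

>>> arm_command([
  [0.3,0,0,1,0],
  [0.5,0,0,1,0],
  [1,0,0,2,0],
  [1,0,0,2,0],
  [1,0,0,0,0],
], squeeze=30)

```text
t: 5.65
position: [0.4844, -0.2313, 0.0853]
eef_rot: [-3.141, 0.004, 2.712]
ft_force: [0.5, -0.6, -1.2]
opening: 0.0833
grasp_force: 0.0
```

>>> arm_command([
  [1,0,0,0,0],
  [1,0,0,0,0],
  [1,0,0,0,0],
])

```text
t: 5.95
position: [0.483, -0.2305, 0.082]
eef_rot: [3.141, -0.002, 2.712]
ft_force: [-1.1, 0.1, 0.1]
opening: 0.0856
grasp_force: 0.0
```

```bash
python3 - <<'E'
from h import *
o=bot.get_obs(); c=cap('wrist','w6'); a=cap('scene','s6')['image']; np.savez('pics/w6o.npz',**o)
print(o['t'],o['position'].round(4),o['eef_rot'].round(4),o['ft_force'],o['opening'])
w=wristcam(o,c); p=w['K']@(w['R']@np.array([.484,-.2303,.064])+w['t']); print(p[:2]/p[2])
# where would finger tips be at tool (0,+-.0425,-s)
Ti=np.linalg.inv(c['T_tool_cam'])
for s in(.013,.043):
  for y in(-.0425,.0425):
    for x in (-.011,.011):
      q=c['K']@(Ti@[x,y,-s,1])[:3]; print(s,x,y,(q[:2]/q[2]).round(0))
p=np.zeros((600,800,3),np.uint8); p[:400,:640]=c['image']; p[400:,:300]=cv2.resize(a[140:240,190:340],(300,200),interpolation=cv2.INTER_CUBIC)
cv2.imwrite('pics/comp6.png',p[:,:,::-1])
E
```

```text
5.95 [ 0.483  -0.2305  0.082 ] [ 3.1415e+00 -1.6000e-03  2.7118e+00] [-1.14128575  0.10770422  0.07382313] 0.0855615730450975
[320.92344335 232.7998423 ]
0.013 -0.011 -0.0425 [241. 273.]
0.013 0.011 -0.0425 [238. 236.]
0.013 -0.011 0.0425 [399. 273.]
0.013 0.011 0.0425 [402. 235.]
0.043 -0.011 -0.0425 [227. 307.]
0.043 0.011 -0.0425 [222. 263.]
0.043 -0.011 0.0425 [413. 306.]
0.043 0.011 0.0425 [418. 263.]
```

View pics/comp6.png

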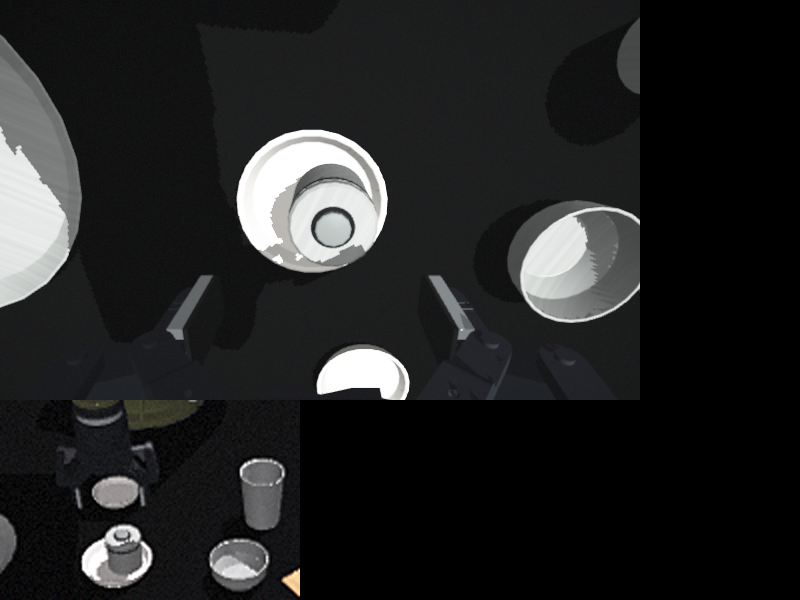

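The head still stands upright in the dish, its button at (333,228), shifted a few mm from the predicted (321,233). The open fingertips are at (212,277) and (430,277) in the wrist view. In the scene view they are at about (230,193.5) and (261.5,193.5), well short of the TCP. I'll measure the real tip height and the head again.

```bash
python3 - <<'E'
from h import *
from scipy.spatial.transform import Rotation as Ro
s=dict(np.load('pics/s6.npz')); o=dict(np.load('pics/w6o.npz')); w=wristcam(o,dict(np.load('pics/w6.npz')))
R=Ro.from_euler('xyz',o['eef_rot']).as_matrix()
for a,b in(((212,277),(230,193.5)),((430,277),(261.5,193.5))):
    X=tri([ray(w,a),ray(s,b)]); print('tip',X.round(4),'tool',(R.T@(X-o['position'])).round(4))
print('mid vs vertical line',tri([ray(s,(245.7,193.5)),(o['position'],np.array([0,0,1.]))]).round(4))
b=(190+123/2,140+134/2); u=(333,228)
print('button tri',tri([ray(w,u),ray(s,b)]).round(4),onz(w,u,.064).round(4),onz(s,b,.064).round(4))
g=cv2.cvtColor(w['image'],cv2.COLOR_RGB2GRAY); 
for n,img,cc,pt in(('w6',w['image'],w,(312,200)),('w4',np.load('pics/w4.npz')['image'],wristcam(dict(np.load('pics/w4o.npz')),dict(np.load('pics/w4.npz'))),(291,230))):
    g=cv2.cvtColor(img,cv2.COLOR_RGB2GRAY); k,l,st,ce=cv2.connectedComponentsWithStats((g>90).astype(np.uint8)); i=1+np.argmin([np.hypot(*(q-pt)) if t>500 else 999 for q,t in zip(ce[1:],st[1:,4])]); x,y,ww,hh,A=st[i]; print(n,'dish',onz(cc,(x+ww/2,y+hh/2),.018).round(4),st[i])
E
```

```text
tip [ 0.4599 -0.273   0.1236] tool [ 0.0034 -0.0483 -0.0416]
tip [ 0.5017 -0.1861  0.121 ] tool [ 0.0016  0.0482 -0.039 ]
mid vs vertical line [ 0.4829 -0.2309  0.124 ]
button tri [ 0.4835 -0.2207  0.0666] [ 0.4842 -0.2223  0.064 ] [ 0.481  -0.2186  0.064 ]
w6 dish [ 0.4766 -0.234   0.018 ] [  236   130   152   143 16441]
w4 dish [ 0.4783 -0.2346  0.018 ] [ 243  183   96   89 6071]
```

The tips really sit about 40 mm behind the reported TCP when open, about 27 mm more than described. The head is now at (0.4842, -0.2223) and the dish hasn't moved. I'll grip with the TCP near z = 0, descending gently while watching the force.

>>> arm_command([
  [1,0.05,0.85,0,0],
  [1,0,0,-2,0],
  [1,0,0,-2,0],
  [1,0,0,-1,0],
  [1,0,0,0,0],
])

```text
t: 6.55
position: [0.4834, -0.2216, 0.0318]
eef_rot: [3.141, -0.002, 2.712]
ft_force: [0.8, -0.9, -0.9]
opening: 0.0856
grasp_force: 0.0
```

>>> arm_command([
  [1,0,0,-1,0],
  [1,0,0,-0.8,0],
  [1,0,0,0,0],
])

```text
t: 6.85
position: [0.4835, -0.222, 0.014]
eef_rot: [3.142, -0.001, 2.712]
ft_force: [-0.1, -0.1, 0.5]
opening: 0.0851
grasp_force: 0.0
```

```bash
python3 - <<'E'
from h import *
P=[]
for i in range(6):
    c=eyes.capture('wrist'); o=bot.get_obs(); P.append(o['position'])
print(np.mean(P,0).round(4),np.std(P,0).round(4),o['ft_force'].round(1),o['qpos'].round(3))
E
```

```text
[ 0.4841 -0.2223  0.0151] [0.0001 0.0001 0.0003] [-0.1  0.3 -0.1] [-0.499  0.486  1.729 -0.     0.926 -1.64 ]
```

>>> arm_command([
  [1,0,0,-0.8,0],
  [1,0,0,-0.7,0],
  [1,0,0,0,0],
  [1,0,0,0,0],
])

```text
t: 7.55
position: [0.4838, -0.2222, -0.0004]
eef_rot: [3.142, -0.001, 2.712]
ft_force: [0.5, 0.5, 0.2]
opening: 0.0859
grasp_force: 0.0
```

>>> arm_command([
  [0.5,0,0,0,0],
  [0.5,0,0,0,0],
  [0.5,0,0,0,0],
  [0.5,0,0,0,0],
  [0.5,0,0,0,0],
], squeeze=25)

```text
t: 8.05
position: [0.4849, -0.223, 0.0011]
eef_rot: [-3.141, 0.003, 2.712]
ft_force: [0.5, -0.6, 7.2]
opening: 0.0599
grasp_force: 23.1
```

>>> arm_command([
  [0.2,0,0,0,0],
  [0.2,0,0,0,0],
  [0.2,0,0,0,0],
], squeeze=70)

```text
t: 8.35
position: [0.485, -0.223, 0.0018]
eef_rot: [-3.141, 0.003, 2.712]
ft_force: [-3.9, 0.5, 16.1]
opening: 0.0572
grasp_force: 64.6
```

>>> arm_command([
  [0.2,0,0,1,0],
  [0.2,0,0,1,0],
  [0.2,0,0,1,0],
  [0.2,0,0,0,0],
  [0.2,0,0,0,0],
])

```text
t: 8.85
position: [0.484, -0.2223, 0.0301]
eef_rot: [-3.142, 0.0, 2.712]
ft_force: [-0.1, 0.1, -1.9]
opening: 0.0569
grasp_force: 67.7
```

The head is gripped: opening 57 mm and about 1.9 N of weight. Lift, then transit to beside the grinder.

>>> arm_command([
  [0.2,0,0,3,0],
  [0.2,0,0,4,0],
  [0.2,0,0,4,0],
  [0.2,0,0,3,0],
  [0.2,0,0,2,0],
])

```text
t: 9.35
position: [0.4842, -0.2224, 0.1919]
eef_rot: [-3.141, 0.002, 2.712]
ft_force: [-0.2, -0.4, -1.6]
opening: 0.0568
grasp_force: 68.5
```

>>> arm_command([
  [0.2,-0.4,3,0,0],
  [0.2,-0.5,5,0,0],
  [0.2,-0.5,5,0,0],
  [0.2,-0.5,5,0,0],
  [0.2,-0.5,5,0,0],
])

```text
t: 9.85
position: [0.4593, 0.0085, 0.1896]
eef_rot: [-3.141, -0.001, 2.711]
ft_force: [0.4, 0.4, -1.1]
opening: 0.0571
grasp_force: 68.4
```

>>> arm_command([
  [0.2,-0.5,5,0,0],
  [0.2,-0.5,5,0,0],
  [0.2,0,4,0,0],
  [0.2,0,3,0,0],
  [0.2,0,0,0,0],
])

```text
t: 10.35
position: [0.4495, 0.1791, 0.1893]
eef_rot: [-3.141, -0.001, 2.715]
ft_force: [0.5, -0.6, -1.8]
opening: 0.0568
grasp_force: 68.5
```

>>> arm_command([
  [0.2,0,0,0,0],
  [0.2,0,0,0,0],
  [0.2,0,0,0,0],
])

```text
t: 10.65
position: [0.4502, 0.1754, 0.1899]
eef_rot: [-3.141, -0.0, 2.71]
ft_force: [0.1, 0.5, -1.8]
opening: 0.057
grasp_force: 68.5
```

```bash
python3 - <<'E'
from h import *
P=[]
for i in range(6):
    o=bot.get_obs(); P.append(o['position']); c=cap('wrist','w7')
o['position']=np.mean(P,0); np.savez('pics/w7o.npz',**o); s=cap('scene','s7')
print(o['t'],o['position'].round(4),o['eef_rot'].round(4),o['ft_force'].round(1),o['opening'],o['grasp_force'],o['qpos'].round(2))
w=wristcam(o,c); 
def pr(X): p=w['K']@(w['R']@np.array(X)+w['t']); return (p[:2]/p[2]).round(1)
print('tip',pr([.4503,.2936,.124]),'head top on axis',pr(o['position']+[0,0,.063]))
a=c['image'][190:400,200:500]; A=cv2.resize(a,(800,560),interpolation=cv2.INTER_CUBIC); b=s['image'][90:220,300:430]; 
cv2.imwrite('pics/comp7.png',A[:,:,::-1])
E
```

```text
10.9 [0.4502 0.1756 0.19  ] [3.1416 0.     2.7112] [-0.1 -0.1 -1.5] 0.056729520721742706 68.47833218482776 [ 0.3   0.16  1.71 -0.    1.27 -0.84]
tip [473.8 139.4] head top on axis [319.9 313.1]
```

View pics/comp7.png

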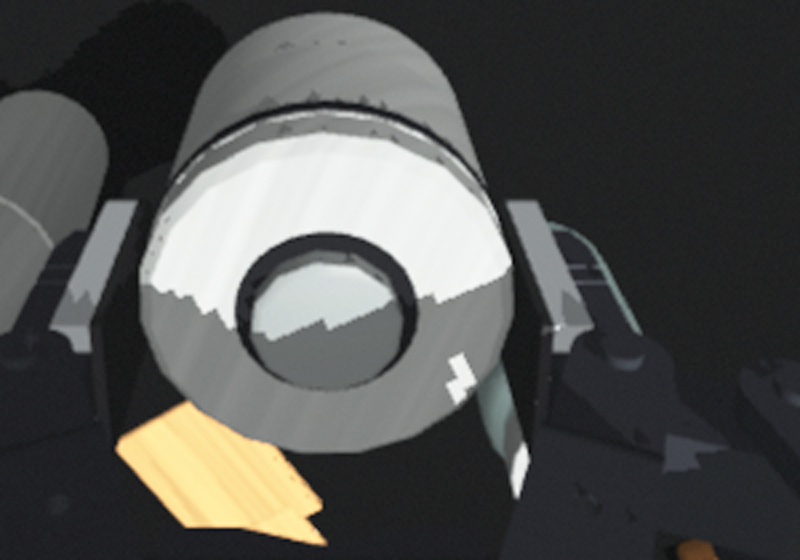

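The head sits centred between the pads, with its button at about (327,323) in the crop, pixel (322.6,311). The tool axis predicts (320,313), so it's within about 1 mm, and the head is square to the fingers. A numeric check of the grinder in this picture comes before inserting.

```bash
python3 - <<'E'
from h import *
o=dict(np.load('pics/w7o.npz')); c=dict(np.load('pics/w7.npz')); w=wristcam(o,c)
g=cv2.cvtColor(c['image'],cv2.COLOR_RGB2GRAY)
k,l,st,ce=cv2.connectedComponentsWithStats((g>110).astype(np.uint8))
for i in range(1,k):
    if st[i,4]>60 and 400<ce[i,0]<540 and 60<ce[i,1]<200:
        ys,xs=np.where(l==i); print(st[i],ce[i].round(1),'lowest',xs[ys==ys.max()].mean(),ys.max(),'rightmost',xs.max(),ys[xs==xs.max()].mean())
def pr(X): p=w['K']@(w['R']@np.array(X)+w['t']); return (p[:2]/p[2]).round(1)
for z in(0,.08,.096,.124): print(z,pr([.4503,.2936,z]))
n=g[95:160:1,440:500]
for r in range(118,150,2): print(r,' '.join(f'{v:3d}' for v in g[r,450:492:2]))
E
```

```text
[ 399   92   87   75 3164] [442.2 125.8] lowest 446.5 166 rightmost 485 126.5
0 [423.5 122.6]
0.08 [451.2 131.8]
0.096 [458.6 134.3]
0.124 [473.8 139.4]
118  24  28  20  23  22  62  91  89  88  83  87 110 240 237 244 250 250 155  33  32  31
120  22  19  21  21  20  56  80  90  90  86  79  81 108 241 235 250 250 227  33  32  34
122  20  21  21  21  23  28  34  89  90  89  81  82  80 166 244 244 249 234  33  32  31
124  22  20  27  23  23  23  34  91  91  91  83  84  80  81 239 237 249 239  32  33  34
126  67  23  29  25  19  44  82  91  91  91  85  80  81  79 208 238 250 243  32  33  33
128 111 118  95  78  33  43  90  91  90  92  86  82  82  81 157 244 250 242  33  32  33
130  94  96 101 108 119 114 115 108  91  91  85  82  82  83 129 245 250 242  31  33  32
132  89  90  91  93  97 101 108 117 126 116 105  88  81  81 129 245 249 230  32  32  32
134  83  86  87  88  89  91  94  96 101 108 126 153 136  86 155 245 248 227  32  33  31
136  82  82  84  84  86  87  88  91  92 110 151 193 216 159 196 248 249 141  33  32  34
138  37  63  79  83  83  83  85  85  91 106 181 240 247 200 227 249 245  60  32  32  33
140  20  20  33  85  87  82  82  83  88 100 201 245 247 197 248 248 227  34  34  32  33
142  20  28  60  99 101  99  92  88  83  90 131 222 207 200 248 248 140  32  30  33  34
144  20  27  50 102 100 101 101  96  90  89  94  98 140 249 242 236  33  32  32  33  31
146  78  67  93 103 102 102  98  93  94 109  91 105 240 243 249 133  32  32  31  31  33
148 105 104 104 102 102  99  95  93  98  98 120 236 244 249 211  33  31  33  33  32  33
```

The tip shows at (473.5,139.5), against (473.8,139.4) predicted, so the grinder position holds. Move over the axis and start down.

>>> arm_command([
  [0.2,0.05,3,0,0],
  [0.2,0,4,0,0],
  [0.2,0,3,0,0],
  [0.2,0,1.75,0,0],
  [0.2,0,0,0,0],
])

```text
t: 11.5
position: [0.4503, 0.2951, 0.1896]
eef_rot: [-3.141, -0.0, 2.714]
ft_force: [1.1, -0.1, -1.3]
opening: 0.057
grasp_force: 68.5
```

>>> arm_command([
  [0.2,0,0,-2,0],
  [0.2,0,0,-2,0],
  [0.2,0,0,-1.5,0],
  [0.2,0,0,0,0],
  [0.2,0,0,0,0],
])

```text
t: 12.0
position: [0.451, 0.2931, 0.1355]
eef_rot: [3.142, 0.0, 2.711]
ft_force: [-0.3, 0.3, -1.3]
opening: 0.0571
grasp_force: 68.5
```

```bash
python3 - <<'E'
from h import *
P=[]
for i in range(4):
    o=bot.get_obs(); P.append(o['position']); c=cap('wrist','w8')
print(o['t'],np.mean(P,0).round(4),o['ft_force'].round(1),o['opening'],o['grasp_force'])
E
```

```text
12.15 [0.4511 0.2935 0.1359] [-0.2  0.4 -1.2] 0.056925283171775275 68.52370564019168
```

>>> arm_command([
  [0.2,0,0,-1,0],
  [0.2,0,0,-1,0],
  [0.2,0,0,-1,0],
  [0.2,0,0,-0.5,0],
  [0.2,0,0,0,0],
])

```text
t: 12.7
position: [0.4503, 0.2935, 0.0989]
eef_rot: [-3.14, -0.001, 2.712]
ft_force: [0.4, -1.5, -1.4]
opening: 0.0566
grasp_force: 68.6
```

>>> arm_command([
  [0.2,0,0,-0.4,0],
  [0.2,0,0,-0.4,0],
  [0.2,0,0,0,0],
])

```text
t: 13.0
position: [0.4505, 0.2937, 0.0915]
eef_rot: [-3.141, -0.0, 2.712]
ft_force: [0.3, -0.4, -2.1]
opening: 0.0567
grasp_force: 68.6
```

The shaft has entered freely. Now down on to the neck and catches in small steps.

>>> arm_command([
  [0.2,0,0,-0.3,0],
  [0.2,0,0,-0.3,0],
  [0.2,0,0,0,0],
])

```text
t: 13.3
position: [0.4506, 0.2936, 0.0858]
eef_rot: [-3.141, 0.0, 2.712]
ft_force: [0.8, -2.1, -0.5]
opening: 0.0571
grasp_force: 68.9
```

>>> arm_command([
  [0.2,0,0,-0.2,0],
  [0.2,0,0,0,0],
])

```text
t: 13.5
position: [0.4508, 0.2936, 0.0844]
eef_rot: [3.141, 0.001, 2.712]
ft_force: [-0.6, -3.7, 3.9]
opening: 0.0568
grasp_force: 69.1
```

>>> arm_command([
  [0.2,0,0,-0.2,0],
  [0.2,0,0,0,0],
])

```text
t: 13.7
position: [0.4507, 0.2937, 0.0821]
eef_rot: [3.141, 0.0, 2.712]
ft_force: [-0.1, -2.3, 2.3]
opening: 0.0569
grasp_force: 68.8
```

>>> arm_command([
  [0.2,0,-0.05,-0.15,0],
  [0.2,0,0,0,0],
])

```text
t: 13.9
position: [0.45, 0.2931, 0.0796]
eef_rot: [-3.141, -0.001, 2.712]
ft_force: [-0.9, -4.3, 3.2]
opening: 0.0569
grasp_force: 70.1
```

>>> arm_command([
  [0.2,0,0,-0.15,0],
  [0.2,0,0,0,0],
])

```text
t: 14.1
position: [0.4502, 0.2932, 0.0783]
eef_rot: [-3.141, -0.001, 2.712]
ft_force: [-0.3, 0.5, -6.2]
opening: 0.0567
grasp_force: 69.1
```

>>> arm_command([
  [0.2,0,0,-0.1,0],
  [0.2,0,0,0,0],
])

```text
t: 14.3
position: [0.4505, 0.2932, 0.0777]
eef_rot: [-3.141, -0.0, 2.712]
ft_force: [-0.0, 0.2, -5.4]
opening: 0.0567
grasp_force: 69.0
```

The force dropped suddenly, to -6 N, so the catches have clicked over and now pull the head down. Continue to the seat and build the press.

>>> arm_command([
  [0.2,0,0,-0.1,0],
  [0.2,0,0,0,0],
])

```text
t: 14.5
position: [0.4506, 0.2933, 0.0769]
eef_rot: [3.142, 0.0, 2.712]
ft_force: [-0.3, 0.2, -6.0]
opening: 0.0568
grasp_force: 69.0
```

>>> arm_command([
  [0.2,0,0,-0.1,0],
  [0.2,0,0,0,0],
])

```text
t: 14.7
position: [0.4508, 0.2931, 0.0763]
eef_rot: [3.142, 0.0, 2.712]
ft_force: [-1.0, -2.6, 0.3]
opening: 0.057
grasp_force: 69.7
```

>>> arm_command([
  [0.2,0,0,-0.1,0],
  [0.2,0,0,0,0],
])

```text
t: 14.9
position: [0.4511, 0.2932, 0.0761]
eef_rot: [3.141, 0.001, 2.712]
ft_force: [-3.5, -5.6, 10.4]
opening: 0.0569
grasp_force: 70.7
```

>>> arm_command([
  [0.2,-0.03,-0.05,-0.05,0],
  [0.2,0,0,0,0],
  [0.2,0,0,0,0],
])

```text
t: 15.2
position: [0.4509, 0.293, 0.076]
eef_rot: [3.14, 0.001, 2.712]
ft_force: [-4.3, -4.1, 12.8]
opening: 0.0568
grasp_force: 70.8
```

>>> arm_command([
  [0.2,0,0,-0.02,0],
  [0.2,0,0,0,0],
  [0.2,0,0,0,0],
])

```text
t: 15.5
position: [0.451, 0.293, 0.0759]
eef_rot: [3.14, 0.002, 2.712]
ft_force: [-4.2, -4.2, 15.4]
opening: 0.0569
grasp_force: 71.0
```

>>> arm_command([
  [0.2,0,0,-0.03,0],
  [0.2,0,0,0,0],
  [0.2,0,0,0,0],
  [0.2,0,0,0,0],
])

```text
t: 15.9
position: [0.4515, 0.293, 0.076]
eef_rot: [3.139, 0.003, 2.712]
ft_force: [-2.2, -4.8, 15.9]
opening: 0.0565
grasp_force: 71.1
```

```bash
python3 - <<'E'
from h import *
F=[];P=[]
for i in range(12):
    o=bot.get_obs(); F.append(o['ft_force']);P.append(o['position']); c=cap('scene','s9')
print(o['t'],np.mean(F,0).round(2),np.ptp(F,0).round(2),F[-1].round(1),np.mean(P,0).round(4),o['torque'].round(2),o['eef_rot'].round(4))
# other things unmoved: diff against first scene
a=np.load('pics/scene0.npz')['image']; d=cv2.absdiff(cv2.cvtColor(a,7),cv2.cvtColor(c['image'],7))
for n,(x,y,w,h) in dict(dish1=(232,174,32,22),dish2rim=(228,225,40,12),dish3=(242,247,36,28),tumbler=(306,165,30,42),katori=(292,206,36,32),jar=(384,178,20,38),salt=(390,124,16,26),turner=(330,220,84,72)).items(): print(n,(d[y:y+h,x:x+w]>40).mean().round(3))
E
```

```text
16.45 [-2.35 -4.95 15.71] [1.5  1.57 1.1 ] [-1.8 -4.8 15.7] [0.4515 0.293  0.076 ] [-1.43  0.34 -0.06] [3.1391e+00 2.7000e-03 2.7118e+00]
dish1 0.172
dish2rim 0.19
dish3 0.0
tumbler 0.0
katori 0.0
jar 0.0
salt 0.276
turner 0.0
```

The head is seated: height steady at 0.076 as the push grows, click felt, and a steady press of about 16 N. Handing in.

```bash
python3 -c "
from plant import order
print(order.finish_job())"
```

```text
the job is handed in; nothing more can be done
None
```

I handed the job in at about 16.5 s with the head clicked home on the grinder and the gripper still pressing down at about 16 N; the first grip landed on the head's top with up to 64 N at the wrist and shifted it about 8 mm in its dish before I re-gripped, and with the picture limit used up the seating and the untouched items were checked by numbers only, where dish 1 and the salt shaker showed image changes I put down to the arm and its shadow without confirming.

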